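# Lock a heat sink in the bench vice

## Robot

A 6-joint arm with a two-finger parallel gripper is mounted at the origin on the work surface. World frame = base frame: x ahead of the robot, y to its left, z up, the work surface at z = 0. Lengths are in m, angles in degrees, forces in N, time in s.
With the tool pointing down it reaches from about 0.35 to 0.85 m from the base axis. Payload 8.1 kg.
Tool frame: the origin (TCP) lies on the centre line of the jaws, within the pads' length; the fingertips stand bot.tip_reach ahead of it and the grasp point (between the pads) lies 3 mm ahead of it (bot.tip_reach is the distance from the TCP to the fingertips, in m); x points along the fingers, z is the direction in which the jaws open and shut, and the axes are right-handed (so a half turn about x gives the same grasp; the last joint's range is limited). The gripper opens to 93 mm and grips with 3 to 60 N. Pads are 15 mm wide; open, the fingers measure 128 mm over their backs; the gripper's body (75 mm by 188 mm) begins 65 mm behind the grasp point.
Start: joints at [-78.289, 7.471, 85.268, -0, 87.261, -4.893], TCP at [0.171, -0.575, 0.216] pointing down, gripper open.
Joint ranges: [-169.43, 169.43], [-51.17, 129.36], [1.28, 143.12], [-76.62, 256.62], [0, 156.53], [-152.29, 152.29]. Speed limits (degrees/s): [136.94, 136.94, 159.86, 180, 180, 180].

## Interface

Orientations are given as [roll, pitch, yaw] about the fixed x, y, z axes, in that order (R = Rz(yaw) Ry(pitch) Rx(roll)).
In Python, from workcell import bot gives the robot as it stands.
- The arm moves only by the tool servo_tool, never from a script. Its argument "increments" is one flat list of numbers, 5 for each row, row after row: the shift along the tool's x, y, z in mm, then the turn about the tool's x in rad, then the closure, from -1 (fully open) to 1 (shut), so that 0 is half open. A call has 1 to 8 rows; each row shifts and turns the commanded pose from where the row before left it, along the tool's axes as they then stand; what a row does not reach is not made up. A row lasts 1/10 s, in which the tool goes at most 50 mm and 8.59 degrees, less where a joint would pass 70% of its speed; a pose out of reach is approached as far as the arm can. A call is refused whole if a number of a shift passes 50 or a number of a turn 0.15, either way. A call with a gripper value outside its range is refused whole. The fingers move at their own pace and stop on an object; the grip force is fixed at half the most. Time passes only in rows, so rows that do not move let the fingers close. It gives the time, the measured TCP pose, the force and the opening at its end, in the units of the state.
- bot.get_state(): the state, without advancing time (a new reading comes with each control period).
- bot.read_camera(name): name is "scene" or "top" or "wrist"; returns a dict with "frame" (384x512x3 uint8, red, green, blue), "z_map" (384x512 float32, m along the optical axis (not along the pixel's ray), 0 where there is no reading), "vertical_fov" (degrees; the focal length in pixels is half the picture's height over the tangent of half this angle, whatever the lens; pixels are square), "cx", "cy" (the principal point, pixels), "k1" (the pictures are not rectified: a ray, as slopes to the right and down, at radius r is drawn at 1 + k1 r^2 times it, then the intrinsics apply), "position" and "rotation" of the camera in the world. Camera axes: x right, y up, looking along -z (the intrinsics and any distortion apply to the point x, -y, -z); pixel columns grow to the right and rows downward; lengths in m; the calibration is good to about 2 mm. A picture is of the moment at which its call begins.
- bot.job_done(): hands the job in, once; it reports no verdict.
Trained networks look in a picture, given as the dict that the camera call returned (one of the last four; its "shot" number tells which), for a name from the list of things; names that differ only in an ending like _2 or _b are one class to them, and where a whole thing is asked for, a point or a joint stands for the part that bears it (a point fixed in the world has none). Each returns a list of dicts, best first, with "conf" (0 to 1); they miss things now and then, are a little off and sometimes report something else, mostly with a low value. They report only what shows in the picture. A call takes as long as a camera call. They do not tell look-alikes from the thing itself.
- bot.cut_out(picture, thing): "mask" (384x512 bool, what is visible of it) and "pixel" ([row, column] in pixels, amid what is visible of it).
- bot.pinpoint(picture, thing): "pixel" ([row, column] in pixels: a listed point, or the origin of a listed thing).
The state is a dict: "clock": time; "joint_pos": joint angles; "dq": joint speeds; "joint_efforts": joint torques, N m; "position": TCP position; "orientation": TCP orientation; "ft_force": force on the tool from outside, world axes, zero at the start; "moment": the same for the moment, N m; "grip_width": finger opening in m.
Only numpy, scipy, OpenCV 4.12 (cv2) and the standard library are available. Lean on these libraries where they do the work, as an engineer would, in place of code of your own. Each camera call takes 0.05 s, during which the arm holds its last target. There are 200 camera calls.

## Task

Stand the silver finned heat sink (not the black one) upright on the yellow pad, midway between the open jaws of the bench-mounted locking pliers, with its two broad sides facing the jaws, and let go of it. Then take both orange handles between the fingers and squeeze them together past the hard point until they stay locked by themselves with the heat sink clamped between the jaws, and let go.

Things in the scene. Friction and masses are not known exactly. Their poses are not given: they have to be found in the camera images.
- silver_sink_mid (a point): Centre (half-way up) of the silver finned aluminium heat sink: 42 mm broad along its x, 24 mm thick along its y, 64 mm tall along z (up), 80 g; a half turn about z changes nothing. It stands on a blue mat 3 mm thick, near an identical black one. Grip it across its thickness, 8 to 20 mm above this point, to stay clear of the jaws.
- nest (a point): Point on the yellow pad, 50 mm above the table, midway between the steel jaws of the fixed vice: where the middle of the sink's underside belongs. x: level, from handles to jaws (pivot 70 mm back at -x); y: across, the way the jaws close; z up. Jaws 44 mm apart when open, 26 mm long, tops 12 mm above the pad; they centre the sink as they close. Nothing on the vice rises over 22 mm above the pad.
- left_handle (a point): Centre of the orange grip on the vice's +y handle, a slab 70 mm long by 12 thick by 24 tall, 60 mm above the table, free air below, 110 mm from the pivot. Both handles swing level, evenly, to the vice's centre line. These centres are 49 mm apart open (61 over the outsides), 18 locked.
- right_handle (a point): Centre of the mirror-image orange grip on the -y handle. Sprung open: squeezing the pair at these centres takes up to about 13 N on each, rising to a peak near half-way, then easing; beyond about three quarters of the travel they snap shut and stay locked. Let go sooner, they spring open again.
There are look-alikes about, which are no part of the job. Leave any purple or red look-alike of the part that bears silver_sink_mid alone.

How it is judged (in metres and radians):
On the way, in this order (a step that is already met when the one before it is completed fails the run):
1. the silver heat sink stands let go on the pad between the open jaws (x of silver_sink_mid in the frame of nest between -0.014 and 0.014 m and z of silver_sink_mid in the frame of nest between 0.026 and 0.04 m and angle between silver_sink_mid's own z axis and vertical below 0.17 rad and angle between the y axis of silver_sink_mid and the y axis of nest, either way round below 0.2 rad and y of silver_sink_mid in the frame of nest between -0.014 and 0.014 m and contact force between the fingers and silver_sink below 0.05 N and distance between left_handle and right_handle above 0.042 m), for 0.2 s.
2. both handles are pressed at once by the fingers (contact force between the fingers and left_arm above 1 N and contact force between the fingers and right_arm above 1 N and distance between left_handle and right_handle above 0.022 m), for 0.02 s.
3. the handles have snapped shut on the heat sink (distance between left_handle and right_handle below 0.021 m and x of silver_sink_mid in the frame of nest between -0.014 and 0.014 m and z of silver_sink_mid in the frame of nest between 0.026 and 0.04 m and angle between silver_sink_mid's own z axis and vertical below 0.17 rad and angle between the y axis of silver_sink_mid and the y axis of nest, either way round below 0.2 rad), for 0.2 s.
At the end, for the whole second after the job is handed in: Handles locked by themselves (their centres under 21 mm apart); the silver heat sink clamped at rest between the jaws: centre within 14 mm of their middle along the vice and 6 mm across, 26 to 40 mm above the pad, upright within 10 degrees, broad sides to the jaws within 11 degrees (all of step 3 and y of silver_sink_mid in the frame of nest between -0.006 and 0.006 m and linear speed of silver_sink below 0.02 m/s and contact force between silver_sink and vice above 2 N); the robot touches nothing.
It also fails if it takes over 40 s, if anything falls off the work surface, if the arm or the gripper's body presses on something with over 40 N, if the wrist force passes 120 N, or if a joint passes its speed limit or range.

## Working session

There is one attempt and no reset: what is moved stays moved. The work goes in short steps, Python scripts to look and compute and a tool call to move; the robot and the scene stay as the last step left them, time stands still between calls to the robot, and variables do not carry over. Pictures are saved under pics/ and viewed, about 8 in all and at most 12, crops included, and the job is handed in when it is done.

Besides the shell and the picture viewer there is one more tool, called after "Request:" by a JSON object that holds its "fn" and its "kwargs", one argument or row to a line. servo_tool: Moves the arm, as the interface text tells. Its arguments: {"type":"object","properties":{"increments":{"type":"array"}},"required":["increments"]}

```bash
mkdir -p pics; cat > h.py <<'E'
import numpy as np, cv2
from workcell import bot
def K(p):
    f=p["frame"].shape[0]/2/np.tan(np.radians(p["vertical_fov"])/2); return f
def world(p,rc,z=None):
    """pixel(s) [row,col] -> world; by depth, or on plane z"""
    rc=np.atleast_2d(np.asarray(rc,float)); f=K(p)
    d=np.c_[(rc[:,1]-p["cx"])/f,(rc[:,0]-p["cy"])/f]; u=d.copy()
    for _ in range(20): u=d/(1+p["k1"]*(u**2).sum(1,keepdims=True))
    ray=np.c_[u[:,0],-u[:,1],-np.ones(len(u))]@np.asarray(p["rotation"]).T
    o=np.asarray(p["position"])
    if z is None:
        s=p["z_map"][np.rint(rc[:,0]).astype(int),np.rint(rc[:,1]).astype(int)][:,None]
    else: s=((z-o[2])/ray[:,2])[:,None]
    return o+s*ray
def save(p,name,boxes=None,scale=1):
    im=cv2.cvtColor(p["frame"],cv2.COLOR_RGB2BGR)
    cv2.imwrite("pics/"+name,im)
E
cat > a.py <<'E'
from h import *
np.set_printoptions(precision=4,suppress=True)
print(bot.tip_reach,bot.get_state())
ims=[]
for c in ["top","scene"]:
    p=bot.read_camera(c); ims.append(cv2.cvtColor(p["frame"],cv2.COLOR_RGB2BGR))
    print(c,p["position"],p["vertical_fov"])
    for t in ["silver_sink_mid","nest","left_handle","right_handle"]:
        for r in bot.pinpoint(p,t)[:3]:
            z={"silver_sink_mid":.035,"nest":.05}.get(t,.06)
            print(t,round(r["conf"],2),np.round(r["pixel"],1),"plane",world(p,r["pixel"],z)[0],"depth",world(p,r["pixel"])[0])
        if t!="nest":
          for r in bot.cut_out(p,t)[:3]:
            m=r["mask"]; w=world(p,np.argwhere(m)); 
            print("   cut",round(r["conf"],2),np.round(r["pixel"]),m.sum(),np.median(w,0),np.percentile(w,98,axis=0))
cv2.imwrite("pics/1.png",ims[0]);cv2.imwrite("pics/2.png",ims[1])
E
python3 a.py
```

```text
0.022 {'clock': 0.0, 'joint_pos': array([-78.2891,   7.5144,  85.3297,  -0.0001,  87.261 ,  -4.8927]), 'dq': array([-0.0616,  0.1079,  0.079 , -0.068 ,  0.0185,  0.1065]), 'joint_efforts': array([ -0.0039, -55.9834, -49.1772,   0.0764,   0.0352,  -0.0002]), 'position': array([ 0.1714, -0.5744,  0.215 ]), 'orientation': array([175.1684,  89.8949, 101.772 ]), 'ft_force': array([-0.9335, -0.4314, -0.2808]), 'moment': array([-0.0192,  0.0713,  0.0062]), 'grip_width': 0.09286647699543127}
top [ 0.3402 -0.0941  0.8993] 54.3281668578717Traceback (most recent call last):
  File "a.py", line 11, in <module>
    print(t,round(r["conf"],2),np.round(r["pixel"],1),"plane",world(p,r["pixel"],z)[0],"depth",world(p,r["pixel"])[0])
                                                              ~~~~~^^^^^^^^^^^^^^^^
  File "h.py", line 14, in world
    else: s=((z-o[2])/ray[:,2])[:,None]
                      ~~~^^^^^
IndexError: too many indices for array: array is 1-dimensional, but 2 were indexed
```

```bash
sed -i 's/np.asarray(p\["rotation"\])/rot(p)/' h.py; cat >> h.py <<'E'
from scipy.spatial.transform import Rotation as Ro
def rot(p):
    r=np.asarray(p["rotation"],float)
    if r.shape==(3,3): return r
    if r.shape==(9,): return r.reshape(3,3)
    assert r.shape==(3,),r
    return Ro.from_euler("xyz",r,degrees=True).as_matrix()
E
sed -i 's/print(c,p\["position"\]/print(c,p["rotation"],p["position"]/' a.py
python3 a.py
```

```text
0.022 {'clock': 0.1, 'joint_pos': array([-78.2888,   7.5106,  85.322 ,  -0.0001,  87.2626,  -4.8927]), 'dq': array([-0.0168, -0.1861, -0.1398, -0.0703,  0.0776, -0.0833]), 'joint_efforts': array([  0.001 , -56.1339, -49.3098,   0.0771,   0.0292,  -0.    ]), 'position': array([ 0.1714, -0.5745,  0.2151]), 'orientation': array([175.1681,  89.9048, 101.7721]), 'ft_force': array([-0.5106, -0.3441,  0.3501]), 'moment': array([0.0279, 0.0059, 0.0181]), 'grip_width': 0.09312383712045387}
top [  7.8043   0.5162 -91.1367] [ 0.3402 -0.0941  0.8993] 54.3281668578717
silver_sink_mid 0.79 [200.7 323.1] plane [ 0.4399 -0.2511  0.035 ] depth [ 0.44   -0.2513  0.0339]
silver_sink_mid 0.69 [268.7 319.7] plane [ 0.2849 -0.2364  0.035 ] depth [ 0.2869 -0.2315  0.0649]
silver_sink_mid 0.6 [262.5 367.4] plane [ 0.2966 -0.3451  0.035 ] depth [ 0.2973 -0.3414  0.0478]
   cut 0.85 [259. 368.] 306 [ 0.2983 -0.3409  0.0568] [ 0.3109 -0.3257  0.0655]
   cut 0.52 [272. 320.] 247 [ 0.2752 -0.2332  0.0415] [ 0.2962 -0.2198  0.0651]
   cut 0.49 [199. 325.] 288 [ 0.449  -0.2525  0.052 ] [ 0.4689 -0.236   0.0677]
ne
[... 724 characters left out ...]
2939 -0.2153  0.035 ] depth [ 0.282  -0.2277  0.0253]
   cut 0.83 [142. 275.] 499 [ 0.2821 -0.2293  0.0383] [ 0.2983 -0.2183  0.066 ]
   cut 0.81 [129. 237.] 495 [ 0.3069 -0.3402  0.036 ] [ 0.3135 -0.3257  0.0655]
   cut 0.62 [165. 213.] 579 [ 0.4584 -0.2449  0.0426] [ 0.4732 -0.2329  0.0685]
nest 0.66 [294.7 255.6] plane [0.6493 0.1118 0.05  ] depth [0.6496 0.1122 0.0506]
left_handle 0.67 [232.6 331.9] plane [0.463 0.102 0.06 ] depth [0.4723 0.1091 0.0696]
   cut 0.56 [251. 308.] 919 [0.5361 0.1033 0.0615] [0.6664 0.1103 0.0733]
right_handle 0.63 [226.  304.8] plane [0.4841 0.0576 0.06  ] depth [0.492  0.0645 0.0684]
   cut 0.69 [262. 286.] 1026 [0.5836 0.1022 0.0622] [0.6553 0.1518 0.0734]
```

View pics/1.png

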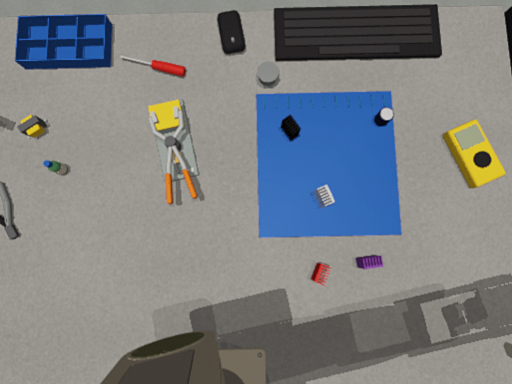

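View pics/2.png

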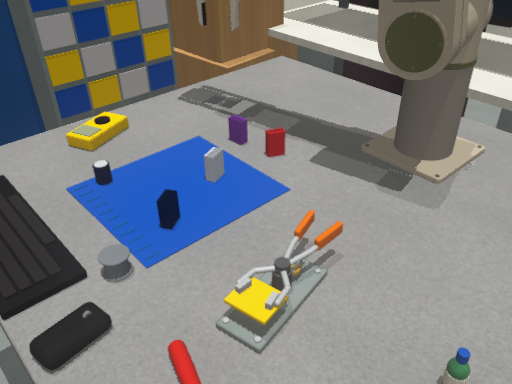

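```bash
cat > b.py <<'E'
from h import *
np.set_printoptions(precision=4,suppress=True)
p=bot.read_camera("top")
R=Ro.from_euler("xyz",bot.get_state()["orientation"],degrees=True).as_matrix(); print("tool axes (cols)\n",R)
g=np.argwhere(np.ones((384,512)))
w=world(p,g)
s=(w[:,2]>.055)&(np.abs(w[:,0]-.447)<.05)&(np.abs(w[:,1]+.249)<.05)
q=w[s]; print(len(q),q.min(0),q.max(0)); 
hsv=cv2.cvtColor(p["frame"],cv2.COLOR_RGB2HSV).reshape(-1,3)
b=cv2.minAreaRect(q[:,:2].astype(np.float32)*1000); print("sink top",b)
o=(hsv[:,0]>5)&(hsv[:,0]<16)&(hsv[:,1]>180)&(np.abs(w[:,0]-.48)<.08)&(np.abs(w[:,1]-.08)<.06)
for lab,sel in (("L",w[:,1]>.083),("R",w[:,1]<.083)):
    q=w[o&sel&(w[:,2]>.066)]; print(lab,len(q),cv2.minAreaRect(q[:,:2].astype(np.float32)*1000),np.median(q[:,2]))
y=(hsv[:,0]>22)&(hsv[:,0]<34)&(hsv[:,1]>150)&(np.abs(w[:,0]-.65)<.06)&(np.abs(w[:,1]-.11)<.06)
q=w[y]; print("pad",len(q),cv2.minAreaRect(q[:,:2].astype(np.float32)*1000),np.median(q[:,2]))
E
python3 b.py
```

```text
tool axes (cols)
 [[-0.      0.9583  0.2858]
 [-0.      0.2858 -0.9583]
 [-1.     -0.      0.    ]]
134 [ 0.4249 -0.2703  0.0558] [ 0.4718 -0.2345  0.0694]
sink top ((448.513427734375, -252.87852478027344), (41.84853744506836, 24.358963012695312), 22.019119262695312)
L 115 ((470.9005432128906, 101.01863861083984), (66.3878402709961, 10.991256713867188), 3.968226432800293) 0.06960768465858924
R 105 ((481.342529296875, 53.87647247314453), (66.67471313476562, 10.502591133117676), 19.450830459594727) 0.06990359055731366
pad 568 ((659.289306640625, 115.97801971435547), (80.9190673828125, 74.46969604492188), 12.283368110656738) 0.04846576987446216
```

Request:
{"fn": "servo_tool", "kwargs": {
  "increments": [0, 0, 0, -0.094, -1, 0, 42, -21.5, 0, -1, 0, 42, -21.5, 0, -1, 0, 42, -21.5, 0, -1, 0, 42, -21.5, 0, -1, 0, 42, -21.5, 0, -1, 0, 42, -21.5, 0, -1, 0, 42, -21.5, 0, -1]
}}

```text
clock: 1.75
position: [0.3887, -0.3238, 0.2163]
orientation: [22.9, 90.0, -45.1]
ft_force: [0.5, -0.7, -0.4]
grip_width: 0.0929
```

Request:
{"fn": "servo_tool", "kwargs": {
  "increments": [0, 42, -22, 0, -1, 0, 25, -13, 0, -1, 0, 16, -8.5, 0, -1, 0, 0, 0, 0, -1]
}}

```text
clock: 2.15
position: [0.4497, -0.2521, 0.2162]
orientation: [98.7, 90.0, 30.8]
ft_force: [-0.9, -0.8, -0.1]
grip_width: 0.0927
```

```bash
cat > c.py <<'E'
from h import *
np.set_printoptions(precision=4,suppress=True)
p=bot.read_camera("wrist"); save(p,"3.png"); st=bot.get_state()
print(st["clock"],st["position"],st["orientation"],st["joint_pos"]); print("cam",p["position"],p["rotation"])
R=Ro.from_euler("xyz",st["orientation"],degrees=True).as_matrix(); print(R)
for r in bot.pinpoint(p,"silver_sink_mid"): print(r["conf"],r["pixel"],world(p,r["pixel"],.035))
w=world(p,np.argwhere(np.ones((384,512))))
s=(w[:,2]>.055)&(w[:,2]<.08)&(np.abs(w[:,0]-.447)<.045)&(np.abs(w[:,1]+.249)<.045)&(p["z_map"].ravel()>0)
q=w[s]; print(len(q),np.median(q,0),cv2.minAreaRect(q[:,:2].astype(np.float32)*1000))
q=q[q[:,2]>.062]; print(len(q),cv2.minAreaRect(q[:,:2].astype(np.float32)*1000))
E
python3 c.py
```

```text
2.2 [ 0.4489 -0.2532  0.2161] [-23.5747  89.9902 -91.452 ] [-35.1233  -5.7277  98.5943  -0.0082  87.128   32.7544]
cam [ 0.5169 -0.2248  0.3852] [-15.1874   0.0544 -67.8391]
[[-0.      0.9264  0.3766]
 [-0.0002  0.3766 -0.9264]
 [-1.     -0.0001  0.0002]]
0.86 [286.6, 198.5] [[ 0.2714 -0.243   0.035 ]]
0.78 [171.9, 248.8] [[ 0.4488 -0.247   0.035 ]]
0.67 [291.4, 277.4] [[ 0.3059 -0.3479  0.035 ]]
686 [ 0.4496 -0.2528  0.0669] ((449.8734130859375, -251.8189697265625), (42.68333053588867, 23.829057693481445), 22.40363883972168)
545 ((449.8531494140625, -251.80262756347656), (42.79023742675781, 23.63743019104004), 22.721969604492188)
```

View pics/3.png

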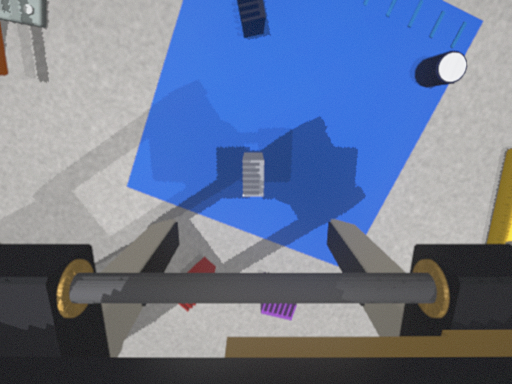

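Request:
{"fn": "servo_tool", "kwargs": {
  "increments": [40, 1, -0.9, 0, -1, 40, 0, 0, 0, -1, 40, 0, 0, 0, -1, 28, 0, 0, 0, -1, 15, 0, 0, 0, -1, 0, 0, 0, 0, -1, 0, 0, 0, 0, 1, 0, 0, 0, 0, 1]
}}

```text
clock: 3.05
position: [0.4503, -0.254, 0.0553]
orientation: [32.1, 89.8, -35.9]
ft_force: [0.6, 0.9, -0.4]
grip_width: 0.0811
```

Request:
{"fn": "servo_tool", "kwargs": {
  "increments": [0, 0, 0, 0, 1, 0, 0, 0, 0, 1, 0, 0, 0, 0, 1]
}}

```text
clock: 3.35
position: [0.4495, -0.2529, 0.0537]
orientation: [33.4, 89.9, -34.6]
ft_force: [0.4, -0.3, -0.1]
grip_width: 0.0578
```

Request:
{"fn": "servo_tool", "kwargs": {
  "increments": [0, 0, 0, 0, 1, 0, 0, 0, 0, 1, 0, 0, 0, 0, 1, 0, 0, 0, 0, 1, 0, 0, 0, 0, 1, 0, 0, 0, 0, 1]
}}

```text
clock: 3.95
position: [0.449, -0.2527, 0.053]
orientation: [-162.2, 90.0, 129.8]
ft_force: [0.1, 0.9, -0.4]
grip_width: 0.0235
```

Request:
{"fn": "servo_tool", "kwargs": {
  "increments": [15, 0, 0, 0, 1, -25, 0, 0, 0, 1, -40, 0, 0, 0.06, 1, -40, 0, 0, 0.06, 1, -40, 0, 0, 0.056, 1, -20, 0, 0, 0, 1, 0, 0, 0, 0, 1]
}}

```text
clock: 4.65
position: [0.4509, -0.254, 0.2071]
orientation: [43.4, 89.6, -34.7]
ft_force: [1.1, -0.7, -0.8]
grip_width: 0.0238
```

My first row there carried a stray +15 mm, which is downward, so the sink may have slipped in the grip. I'll measure it before placing.

```bash
cat > d.py <<'E'
from h import *
import sys
np.set_printoptions(precision=4,suppress=True)
p=bot.read_camera("wrist"); save(p,sys.argv[1]); st=bot.get_state()
T=st["position"];R=Ro.from_euler("xyz",st["orientation"],degrees=True).as_matrix()
print(st["clock"],T,st["ft_force"],st["grip_width"],"yaw y-axis",np.degrees(np.arctan2(R[1,1],R[0,1])))
w=world(p,np.argwhere(np.ones((384,512)))); l=(w-T)@R
s=(np.abs(l[:,2])<.010)&(np.abs(l[:,1])<.03)&(l[:,0]>-.06)&(l[:,0]<.06)
q=l[s];print(len(q))
h,e=np.histogram(q[:,0],np.arange(-.06,.064,.004)); print(list(zip(np.round(e[:-1]*1000),h)))
t=q[q[:,0]<np.percentile(q[:,0],50)]; print("tool-frame min/max",t.min(0),t.max(0))
E
python3 d.py 4.png
```

```text
4.7 [ 0.4498 -0.2533  0.2043] [-0.0552 -0.9517 -1.3409] 0.024162277929401663 yaw y-axis 11.91733882718938
3017
[(np.float64(-60.0), np.int64(0)), (np.float64(-56.0), np.int64(0)), (np.float64(-52.0), np.int64(0)), (np.float64(-48.0), np.int64(0)), (np.float64(-44.0), np.int64(0)), (np.float64(-40.0), np.int64(0)), (np.float64(-36.0), np.int64(0)), (np.float64(-32.0), np.int64(597)), (np.float64(-28.0), np.int64(990)), (np.float64(-24.0), np.int64(539)), (np.float64(-20.0), np.int64(208)), (np.float64(-16.0), np.int64(79)), (np.float64(-12.0), np.int64(66)), (np.float64(-8.0), np.int64(66)), (np.float64(-4.0), np.int64(60)), (np.float64(0.0), np.int64(53)), (np.float64(4.0), np.int64(55)), (np.float64(8.0), np.int64(52)), (np.float64(12.0), np.int64(48)), (np.float64(16.0), np.int64(42)), (np.float64(20.0), np.int64(49)), (np.float64(24.0), np.int64(31)), (np.float64(28.0), np.int64(38)), (np.float64(32.0), np.int64(39)), (np.float64(36.0), np.int64(5)), (np.float64(40.0), np.int64(0)), (np.float64(44.0), np.int64(0)), (np.float64(48.0), np.int64(0)), (np.float64(52.0), np.int64(0)), (np.float64(56.0), np.int64(0))]
tool-frame min/max [-0.03   -0.0143 -0.0099] [-0.0245  0.0211  0.01  ]
```

View pics/4.png

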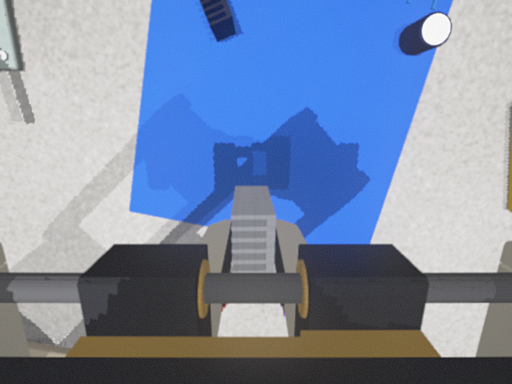

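The sink slipped 15 mm in the grip but is still upright: its top is about 29 mm above the TCP. I'll set it back on the mat and regrip it higher.

Request:
{"fn": "servo_tool", "kwargs": {
  "increments": [40, 0, 0, 0, 1, 40, 0, 0, 0, 1, 40, 0, 0, 0, 1, 30, 0, 0, 0, 1, 10, 0, 0, 0, 1, 3, 0, 0, 0, 1, 0, 0, 0, 0, 1]
}}

```text
clock: 5.4
position: [0.4479, -0.2515, 0.0391]
orientation: [-143.3, 89.8, 138.7]
ft_force: [-2.7, 3.2, 7.4]
grip_width: 0.0239
```

Request:
{"fn": "servo_tool", "kwargs": {
  "increments": [0, 0, 0, 0, 1, 0, 0, 0, 0, 0, 0, 0, 0, 0, 0, 0, 0, 0, 0, 0, 0, 0, 0, 0, 0, 0, 0, 0, 0, 0, 0, 0, 0, 0, 0]
}}

```text
clock: 6.1
position: [0.449, -0.2528, 0.04]
orientation: [29.0, 90.0, -49.1]
ft_force: [0.4, -0.2, 0.1]
grip_width: 0.0462
```

Next I'll raise 14 mm, so the grasp point is about 15 mm above mid, then close.

Request:
{"fn": "servo_tool", "kwargs": {
  "increments": [-14, 0, 0, 0, 0, 0, 0, 0, 0, 0, 0, 0, 0, 0, 1, 0, 0, 0, 0, 1, 0, 0, 0, 0, 1, 0, 0, 0, 0, 1, 0, 0, 0, 0, 1, 0, 0, 0, 0, 1]
}}

```text
clock: 6.9
position: [0.4488, -0.2526, 0.0538]
orientation: [-133.8, 90.0, 148.1]
ft_force: [1.1, -1.1, -0.2]
grip_width: 0.0236
```

Request:
{"fn": "servo_tool", "kwargs": {
  "increments": [-5, 0, 0, 0, 1, -25, 0, 0, 0, 1, -40, 0, 0, 0, 1, -40, 0, 0, 0, 1, -30, 0, 0, 0, 1, -10, 0, 0, 0, 1, 0, 0, 0, 0, 1]
}}

```text
clock: 7.6
position: [0.4499, -0.2533, 0.2056]
orientation: [43.0, 89.8, -35.1]
ft_force: [0.3, 0.5, -1.3]
grip_width: 0.0236
```

```bash
python3 d.py 5.png
```

```text
7.65 [ 0.449  -0.2527  0.2035] [-0.9097  1.041  -1.8418] 0.023516557919807515 yaw y-axis 11.907827471160996
2856
[(np.float64(-60.0), np.int64(0)), (np.float64(-56.0), np.int64(0)), (np.float64(-52.0), np.int64(0)), (np.float64(-48.0), np.int64(0)), (np.float64(-44.0), np.int64(0)), (np.float64(-40.0), np.int64(0)), (np.float64(-36.0), np.int64(0)), (np.float64(-32.0), np.int64(0)), (np.float64(-28.0), np.int64(0)), (np.float64(-24.0), np.int64(0)), (np.float64(-20.0), np.int64(509)), (np.float64(-16.0), np.int64(1020)), (np.float64(-12.0), np.int64(539)), (np.float64(-8.0), np.int64(190)), (np.float64(-4.0), np.int64(67)), (np.float64(0.0), np.int64(61)), (np.float64(4.0), np.int64(55)), (np.float64(8.0), np.int64(57)), (np.float64(12.0), np.int64(49)), (np.float64(16.0), np.int64(40)), (np.float64(20.0), np.int64(52)), (np.float64(24.0), np.int64(33)), (np.float64(28.0), np.int64(47)), (np.float64(32.0), np.int64(34)), (np.float64(36.0), np.int64(36)), (np.float64(40.0), np.int64(37)), (np.float64(44.0), np.int64(30)), (np.float64(48.0), np.int64(0)), (np.float64(52.0), np.int64(0)), (np.float64(56.0), np.int64(0))]
tool-frame min/max [-0.0178 -0.022  -0.01  ] [-0.0128  0.0189  0.01  ]
```

Request:
{"fn": "servo_tool", "kwargs": {
  "increments": [0, 12, -22, 0, 1, 0, 22, -40, 0, 1, 0, 22, -40, 0, 1, 0, 22, -40, 0, 1, 0, 22, -40, 0, 1, 0, 22, -40, 0, 1, 0, 22, -40, 0, 1, 0, 18, -33, 0, 1]
}}

```text
clock: 8.45
position: [0.5454, 0.0718, 0.2008]
orientation: [-103.3, 89.7, 178.6]
ft_force: [0.4, -0.8, -0.5]
grip_width: 0.0238
```

Request:
{"fn": "servo_tool", "kwargs": {
  "increments": [0, 10, -20, 0, 1, 0, 0, 0, 0, 1, 0, 0, 0, 0, 1]
}}

```text
clock: 8.75
position: [0.5509, 0.0911, 0.2013]
orientation: [-92.6, 89.8, -170.7]
ft_force: [0.0, -0.1, -1.9]
grip_width: 0.0235
```

```bash
cat > e.py <<'E'
from h import *
np.set_printoptions(precision=4,suppress=True)
def fit(p,tag):
    print("==",tag); H=hs=cv2.cvtColor(p["frame"],cv2.COLOR_RGB2HSV).reshape(-1,3)
    w=world(p,np.argwhere(np.ones((384,512))))
    for t,z in (("nest",.05),("left_handle",.072),("right_handle",.072)):
        for r in bot.pinpoint(p,t)[:1]: print(t,round(r["conf"],2),np.round(r["pixel"]),world(p,r["pixel"],z)[0],world(p,r["pixel"])[0])
    y=(hs[:,0]>22)&(hs[:,0]<34)&(hs[:,1]>150)&(hs[:,2]>90)&(np.abs(w[:,0]-.65)<.06)&(np.abs(w[:,1]-.11)<.06)
    q=w[y]; 
    if len(q)>50: print("pad",len(q),cv2.minAreaRect(q[:,:2].astype(np.float32)*1000),np.median(q[:,2]))
    o=(hs[:,0]>5)&(hs[:,0]<16)&(hs[:,1]>180)&(w[:,2]>.066)&(np.abs(w[:,0]-.48)<.08)&(np.abs(w[:,1]-.08)<.06)
    for q in (w[o&(w[:,1]>.08)],w[o&(w[:,1]<.08)]):
        if len(q)>30: print("handle",len(q),cv2.minAreaRect(q[:,:2].astype(np.float32)*1000))
    # jaws: grey, high, near nest
    j=(hs[:,1]<60)&(w[:,2]>.056)&(w[:,2]<.068)&(np.hypot(w[:,0]-.65,w[:,1]-.113)<.045)
    c,s=np.cos(np.radians(12)),np.sin(np.radians(12)); l=(w[j]-[.65,.113,0])@np.array([[c,-s,0],[s,c,0],[0,0,1]]); 
    for q in (l[l[:,1]>0],l[l[:,1]<0]):
        if len(q)>20: print("jaw in nest(.65,.113,12deg) frame",len(q),np.percentile(q,2,axis=0),np.percentile(q,98,axis=0))
p=bot.read_camera("wrist"); save(p,"6.png"); st=bot.get_state(); print(st["clock"],st["position"],st["grip_width"],st["joint_pos"]); fit(p,"wrist")
fit(bot.read_camera("top"),"top")
E
python3 e.py
```

```text
8.8 [0.5512 0.0904 0.2019] 0.02347512461426329 [ 4.0696  1.6604 92.8677 -0.0259 85.6683 82.1588]
== wrist
pad 819 ((652.0096435546875, 115.12059783935547), (61.30145263671875, 74.59400177001953), 12.010401725769043) 0.0504465317835352
jaw in nest(.65,.113,12deg) frame 567 [-0.0309  0.0233  0.0578] [0.0113 0.0409 0.0636]
jaw in nest(.65,.113,12deg) frame 613 [-0.0371 -0.0369  0.0578] [ 0.0112 -0.0194  0.0636]
== top
nest 0.67 [113. 169.] [0.6546 0.107  0.05  ] [0.6556 0.1076 0.0475]
left_handle 0.69 [187. 172.] [0.4742 0.0913 0.072 ] [0.4771 0.0952 0.0546]
right_handle 0.86 [182. 187.] [0.4831 0.0583 0.072 ] [0.4838 0.0591 0.0676]
pad 131 ((654.4838256835938, 97.1136474609375), (63.3138542175293, 24.79378318786621), 7.483768939971924) 0.04823030968970088
handle 136 ((471.22332763671875, 100.5743637084961), (66.59042358398438, 10.79687213897705), 3.849799633026123)
handle 104 ((480.8221435546875, 53.9007682800293), (67.8562240600586, 11.224990844726562), 20.47640609741211)
jaw in nest(.65,.113,12deg) frame 50 [-0.0311 -0.0321  0.0562] [ 0.0095 -0.0201  0.0624]
```

View pics/6.png

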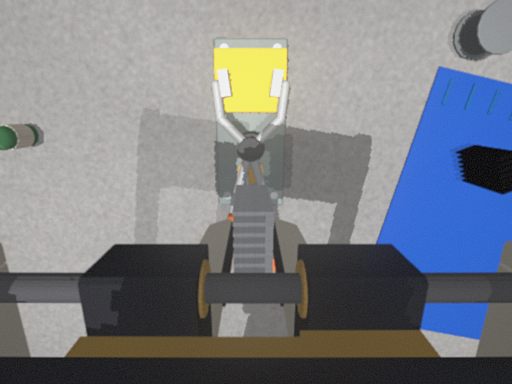

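Request:
{"fn": "servo_tool", "kwargs": {
  "increments": [0, 20, -1, 0, 1, 0, 35, -1, 0, 1, 0, 30, -1, 0, 1, 0, 16, 0, 0, 1, 0, 0, 0, 0, 1, 0, 0, 0, 0, 1, 0, 0, 0, 0, 1]
}}

```text
clock: 9.85
position: [0.6498, 0.1145, 0.2041]
orientation: [-90.3, 90.0, -168.4]
ft_force: [-0.4, 0.3, -0.4]
grip_width: 0.0234
```

```bash
cat > f.py <<'E'
from h import *
np.set_printoptions(precision=4,suppress=True)
print([bot.get_state()["position"] for _ in range(1)])
a=[]
c,s=np.cos(np.radians(12)),np.sin(np.radians(12))
for i in range(4):
    p=bot.read_camera("wrist"); st=bot.get_state(); a.append((st["position"]-[.648,.1145,0])@np.array([[c,-s,0],[s,c,0],[0,0,1]]))
    if i==0:
        hs=cv2.cvtColor(p["frame"],cv2.COLOR_RGB2HSV).reshape(-1,3)
        w=world(p,np.argwhere(np.ones((384,512)))); l=(w-[.648,.1145,.05])@np.array([[c,-s,0],[s,c,0],[0,0,1]])
        q=l[(l[:,2]>.095)&(l[:,2]<.125)&(np.abs(l[:,1])<.012)]; print("sink in nest",len(q),np.percentile(q,[1,50,99],axis=0))
        y=(hs[:,0]>22)&(hs[:,0]<34)&(hs[:,1]>150)&(np.abs(l[:,0])<.06)&(np.abs(l[:,1])<.06); print("pad",y.sum(),np.percentile(l[y],[1,99],axis=0))
        j=(hs[:,1]<60)&(l[:,2]>.007)&(l[:,2]<.016)&(np.hypot(l[:,0],l[:,1])<.045)
        for k in (l[j&(l[:,1]>0)],l[j&(l[:,1]<0)]):
            if len(k)>20: print("jaw",len(k),np.percentile(k,[2,98],axis=0))
        save(p,"7.png")
print("TCP in nest",np.mean(a,0),np.std(a,0))
E
python3 f.py
```

```text
[array([0.6498, 0.1145, 0.2041])]
sink in nest 214 [[ 0.019  -0.0109  0.1048]
 [ 0.0194  0.0001  0.1153]
 [ 0.0199  0.0117  0.1242]]
pad 852 [[-0.0216 -0.0357 -0.0012]
 [ 0.0351  0.0334  0.0021]]
jaw 476 [[-0.034   0.0216  0.0076]
 [ 0.0136  0.0389  0.0136]]
jaw 470 [[-0.0339 -0.0383  0.0079]
 [ 0.0131 -0.0214  0.0137]]
TCP in nest [ 0.002  -0.0004  0.2044] [0.0001 0.     0.0001]
```

View pics/7.png

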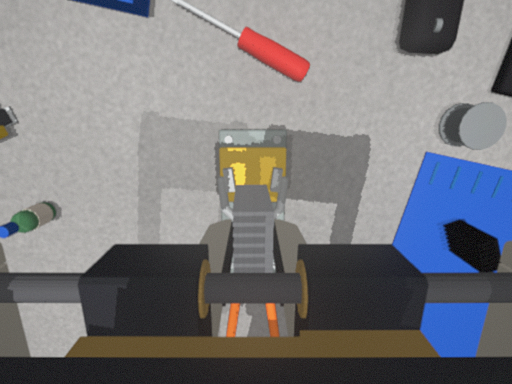

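Centred on the jaws: they read ±21.5 mm across, and the sink reads y≈0, x≈-1.6 mm. Lowering.

Request:
{"fn": "servo_tool", "kwargs": {
  "increments": [20, 1, 0, 0, 1, 30, 0, 0, 0, 1, 30, 0, 0, 0, 1, 15, 0, 0, 0, 1, 5, 0, 0, 0, 1, 2, 0, 0, 0, 1, 0, 0, 0, 0, 1, 0, 0, 0, 0, 1]
}}

```text
clock: 10.85
position: [0.6527, 0.1151, 0.104]
orientation: [84.0, 89.8, 5.9]
ft_force: [0.4, -0.0, -1.3]
grip_width: 0.0241
```

Request:
{"fn": "servo_tool", "kwargs": {
  "increments": [1.5, 0, 0, 0, 1, 1, 0, 0, 0, 1, 0, 0, 0, 0, 1, 0, 0, 0, 0, 1]
}}

```text
clock: 11.25
position: [0.6523, 0.1151, 0.1007]
orientation: [86.2, 89.9, 8.1]
ft_force: [-0.4, 0.8, 6.3]
grip_width: 0.0239
```

Request:
{"fn": "servo_tool", "kwargs": {
  "increments": [0, 0, 0, 0, -0.2, 0, 0, 0, 0, -0.2, 0, 0, 0, 0, -0.2, 0, 0, 0, 0, -0.2, 0, 0, 0, 0, -0.2, 0, 0, 0, 0, -0.2, 0, 0, 0, 0, -0.2]
}}

```text
clock: 11.95
position: [0.6515, 0.115, 0.0995]
orientation: [-98.1, 90.0, -176.2]
ft_force: [0.0, -0.2, 0.3]
grip_width: 0.0555
```

Request:
{"fn": "servo_tool", "kwargs": {
  "increments": [-20, 0, 0, 0, -0.2, -40, 0, 0, 0, -0.2, -40, 0, 0, 0, -0.2, 0, 0, 0, 0, -1, 0, 0, 0, 0, -1]
}}

```text
clock: 12.45
position: [0.6526, 0.1151, 0.2015]
orientation: [83.8, 89.8, 5.7]
ft_force: [-0.4, -0.7, -1.7]
grip_width: 0.0675
```

```bash
sed -i 's/"7.png"/"8.png"/; s/(l\[:,2\]>.095)&(l\[:,2\]<.125)/(l[:,2]>.03)\&(l[:,2]<.08)/' f.py; python3 f.py
```

```text
[array([0.6526, 0.1151, 0.2015])]
sink in nest 1184 [[-0.0195 -0.0101  0.0336]
 [ 0.0023  0.0003  0.0629]
 [ 0.0221  0.0118  0.0658]]
pad 408 [[-0.0258 -0.0359 -0.0011]
 [ 0.0349  0.034   0.0019]]
jaw 511 [[-0.0369  0.0071  0.0077]
 [ 0.0218  0.0387  0.0136]]
jaw 501 [[-0.0377 -0.0386  0.0077]
 [ 0.0217 -0.0084  0.0137]]
TCP in nest [ 0.0028 -0.0002  0.1981] [0.0004 0.     0.0008]
```

View pics/8.png

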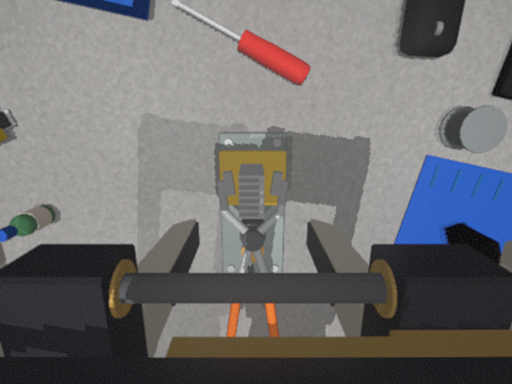

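Sink let go and standing upright, about 1 mm off centre. Now back to the handles.

Request:
{"fn": "servo_tool", "kwargs": {
  "increments": [0, -20, 0, 0, -1, 0, -40, 0, 0, -1, 0, -40, 0, 0, -1, 0, -40, 0, 0, -1, 0, -30, 0, 0, -1, 0, -12, 0, 0, -1, 0, 0, 0, 0, -1, 0, 0, 0, 0, -1]
}}

```text
clock: 13.45
position: [0.4735, 0.0774, 0.199]
orientation: [-107.6, 90.0, 174.3]
ft_force: [-0.4, -0.7, 0.4]
grip_width: 0.093
```

```bash
cat > g.py <<'E'
from h import *
np.set_printoptions(precision=4,suppress=True)
c,s=np.cos(np.radians(12)),np.sin(np.radians(12)); M=np.array([[c,-s,0],[s,c,0],[0,0,1]])
for n in ("top","scene"):
    p=bot.read_camera(n); hs=cv2.cvtColor(p["frame"],cv2.COLOR_RGB2HSV).reshape(-1,3)
    l=(world(p,np.argwhere(np.ones((384,512))))-[.648,.1145,.05])@M
    q=l[(l[:,2]>.02)&(l[:,2]<.08)&(np.abs(l[:,1])<.014)&(np.abs(l[:,0])<.035)]
    if len(q): print(n,"sink",len(q),np.percentile(q,[1,50,99],axis=0))
    o=(hs[:,0]>5)&(hs[:,0]<16)&(hs[:,1]>170)&(np.abs(l[:,0]+.176)<.06)&(np.abs(l[:,1])<.06)&(l[:,2]>0)
    for k in (l[o&(l[:,1]>0)],l[o&(l[:,1]<0)]):
        if len(k)>20: print(n,"handle",len(k),np.percentile(k,[2,50,98],axis=0))
st=bot.get_state(); print(st["clock"],(st["position"]-[.648,.1145,0])@M,st["position"],st["grip_width"],st["ft_force"])
R=Ro.from_euler("xyz",st["orientation"],degrees=True).as_matrix(); print(R)
E
python3 g.py
```

```text
top sink 326 [[-0.0225 -0.0119  0.0216]
 [-0.0071 -0.0017  0.0574]
 [ 0.0201  0.0121  0.0654]]
top handle 137 [[-0.2084  0.0161  0.0128]
 [-0.1818  0.0236  0.0195]
 [-0.1439  0.0316  0.0229]]
top handle 97 [[-0.2152 -0.055   0.0162]
 [-0.1915 -0.0274  0.0196]
 [-0.1707 -0.0202  0.2721]]
scene sink 991 [[-0.0202 -0.0106  0.0211]
 [ 0.0081  0.0075  0.0538]
 [ 0.0226  0.0137  0.066 ]]
scene handle 304 [[-0.2001  0.019   0.0046]
 [-0.1669  0.0278  0.0185]
 [-0.1399  0.0342  0.024 ]]
scene handle 223 [[-0.2009 -0.0274  0.0073]
 [-0.166  -0.0196  0.0203]
 [-0.1397 -0.0138  0.024 ]]
13.55 [-0.178   0.      0.1992] [0.4739 0.0775 0.1992] 0.09303631231195963 [-0.169  -0.4696  0.2109]
[[-0.0005  0.9785  0.2064]
 [ 0.      0.2064 -0.9785]
 [-1.     -0.0005 -0.0001]]
```

Request:
{"fn": "servo_tool", "kwargs": {
  "increments": [20, 0, 0, 0, -1, 40, 0, 0, 0, -1, 40, 0, 0, 0, -1, 25, 0, 0, 0, -1, 12, 0, 0, 0, -1, 0, 0, 0, 0, -1, 0, 0, 0, 0, -1]
}}

```text
clock: 14.25
position: [0.4745, 0.0775, 0.0636]
orientation: [82.6, 89.9, 4.5]
ft_force: [0.1, 0.0, 0.4]
grip_width: 0.0933
```

Request:
{"fn": "servo_tool", "kwargs": {
  "increments": [0, 0, 0, 0, 1, 0, 0, 0, 0, 1, 0, 0, 0, 0, 1, 0, 0, 0, 0, 1, 0, 0, 0, 0, 1, 0, 0, 0, 0, 1, 0, 0, 0, 0, 1, 0, 0, 0, 0, 1]
}}

```text
clock: 15.05
position: [0.4728, 0.0774, 0.0626]
orientation: [-97.4, 89.9, -175.5]
ft_force: [0.7, 0.1, 0.6]
grip_width: 0.0337
```

Request:
{"fn": "servo_tool", "kwargs": {
  "increments": [0, 0, 0, 0, 1, 0, 0, 0, 0, 1, 0, 0, 0, 0, 1, 0, 0, 0, 0, 1]
}}

```text
clock: 15.45
position: [0.4732, 0.0776, 0.0626]
orientation: [-128.9, 90.0, 153.0]
ft_force: [-4.2, 2.5, 5.2]
grip_width: 0.0272
```

Request:
{"fn": "servo_tool", "kwargs": {
  "increments": [0, 0, 0, 0, 1, 0, 0, 0, 0, 1, 0, 0, 0, 0, 1]
}}

```text
clock: 15.75
position: [0.4732, 0.0776, 0.0626]
orientation: [-132.4, 90.0, 149.5]
ft_force: [-4.8, 2.2, 4.9]
grip_width: 0.0274
```

Request:
{"fn": "servo_tool", "kwargs": {
  "increments": [0, 0, 0, 0, -1, 0, 0, 0, 0, -1, 0, 0, 0, 0, -1, 0, 0, 0, 0, -1, 0, 0, 0, 0, -1, 0, 0, 0, 0, -1, 0, 0, 0, 0, -1, 0, 0, 0, 0, -1]
}}

```text
clock: 16.55
position: [0.4735, 0.0774, 0.0626]
orientation: [76.5, 90.0, -1.6]
ft_force: [0.0, 0.1, -0.4]
grip_width: 0.0868
```

Request:
{"fn": "servo_tool", "kwargs": {
  "increments": [-20, 0, 0, 0, -1, -40, 0, 0, 0, -1, -40, 0, 0, 0, -1, -40, 0, 0, 0, -1, 0, 0, 0, 0, -1, 0, 0, 0, 0, -1]
}}

```text
clock: 17.15
position: [0.4743, 0.0775, 0.2037]
orientation: [80.6, 89.8, 2.5]
ft_force: [-0.3, -0.6, -0.3]
grip_width: 0.093
```

```bash
python3 g.py; python3 - <<'E'
from h import *
p=bot.read_camera("wrist"); q=bot.read_camera("scene")
a=p["frame"]; b=cv2.resize(q["frame"][170:350,180:390],(448,384),interpolation=cv2.INTER_CUBIC)
cv2.imwrite("pics/9.png",cv2.cvtColor(np.hstack([a[:,:350],b]),cv2.COLOR_RGB2BGR))
E
```

```text
top sink 326 [[-0.0217 -0.0128  0.0215]
 [-0.0063 -0.0027  0.0578]
 [ 0.0209  0.0115  0.0651]]
top handle 128 [[-0.2107  0.0026  0.0149]
 [-0.185   0.0077  0.0196]
 [-0.1583  0.014   0.0232]]
top handle 124 [[-0.2106 -0.0245  0.0162]
 [-0.1864 -0.0098  0.0197]
 [-0.16   -0.0036  0.1463]]
scene sink 987 [[-0.0192 -0.0114  0.0211]
 [ 0.0083  0.0067  0.054 ]
 [ 0.0229  0.0129  0.0664]]
scene handle 287 [[-0.203   0.0056  0.0049]
 [-0.1681  0.0137  0.0202]
 [-0.1415  0.0158  0.0236]]
scene handle 255 [[-0.2034 -0.0111  0.0058]
 [-0.1668 -0.004   0.0199]
 [-0.1412 -0.0019  0.0241]]
17.25 [-0.1792  0.0001  0.2012] [0.4726 0.0774 0.2012] 0.09265040015127342 [-0.2353  0.2355 -0.0966]
[[-0.002   0.9785  0.2063]
 [-0.0001  0.2063 -0.9785]
 [-1.     -0.002  -0.0003]]
```

View pics/9.png

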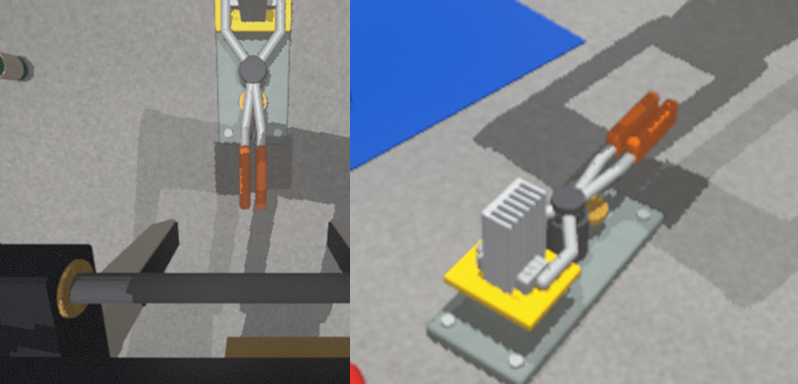

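The handles stay closed with nothing touching them, their centres about 17.5 mm apart. The sink is upright between the jaws and the arm is clear, so I'm handing in.

```bash
python3 -c "
from workcell import bot
print(bot.job_done())"
```

```text
the job is handed in; nothing more can be done
None
```

The job is handed in: the silver heat sink is clamped upright between the jaws, and both handles stay locked by themselves with the arm clear.

- **What I did:** I gripped the silver sink and stood it on the yellow pad, broad sides to the jaws. I let go of it, then squeezed both orange handles shut and backed off. It took about 17 s of the 40 s.
- **What went wrong:** On the first lift, one row of my move had a stray 15 mm downward shift, so the fingers slid down the sink. I set it back on the mat, regripped it higher, and confirmed the new grip with the camera before placing it.
- **Last checks:** After release, the handle centres measured about 17–18 mm apart (18 mm is locked). The sink's centre was within about 2 mm of the middle along the vice and 1 mm across. Its top was about 65 mm above the pad, as it should be for a sink standing upright there. The wrist force read about zero with the tool raised clear of everything.
- **Disagreements and what I couldn't check:** While squeezing, the fingers read 27 mm where 30 mm was expected across the locked handles. The camera measurements agreed with locked handles. I had no way to measure the clamping force directly.

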